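# Butt a steel tube up to the clamped one

### The arm

A 6-joint arm with a two-finger parallel gripper is mounted at the origin on the work surface. World frame = base frame: x ahead of the robot, y to its left, z up, the work surface at z = 0. Lengths are in m, angles in rad, forces in N, time in s.
With the tool pointing down it reaches from about 0.275 to 0.825 m from the base axis. Payload 4.9 kg.
Tool frame: the origin (TCP) lies on the centre line of the jaws, within the pads' length; the fingertips stand 8 mm ahead of it and the grasp point (between the pads) lies 11 mm behind it; z points along the fingers, y is the direction in which the jaws open and shut (so a half turn about z gives the same grasp; the last joint's range is limited). The gripper opens to 85 mm and grips with 20 to 120 N. Pads are 22 mm wide; open, the fingers measure 114 mm over their backs; the gripper's body (76 mm by 85 mm) begins 54 mm behind the grasp point. The pads swing forward as they close: fully open they stand 13 mm farther back than shut.
Start: joints at [0.993, 0.326, -0.193, 1.052, 0, 1.437], TCP at [0.236, 0.497, 0.239] pointing down, gripper open.
Joint ranges: [-2.65, 2.65], [-0.97, 1.79], [-1.3, 1.35], [-1.93, 2.1], [-1.47, 1.37], [-3.14, 3.14]. Speed limits (rad/s): [2.57, 2.57, 3.14, 3.14, 3.14, 3.14].

### API

Orientations are given as a 3x3 rotation matrix whose columns are the frame's x, y, z axes.
In Python, from station import robot gives the robot as it stands. The module is installed in compiled form; this text tells all that it offers.
- The arm moves only by the tool drive_tool, never from a script. Its argument "plan" is a list of rows, each a list of 5 numbers: the shift along the tool's x, y, z in mm, then the turn about the tool's z in rad, then the opening, from 0 (shut) to 1 (fully open). A call has 1 to 12 rows; each row shifts and turns the pose as measured when the row begins, along the tool's axes as they then stand; what a row does not reach is not made up. A row lasts 1/8 s, in which the tool goes at most 62.5 mm and 10.7 degrees, less where a joint would pass 70% of its speed; a pose out of reach is approached as far as the arm can. A call is refused whole if a number of a shift passes 62.5 or a number of a turn 0.188, either way. A call with a gripper value outside its range is refused whole. The fingers move at their own pace and stop on an object; "newtons" is the grip in N (left out, the last holds). Time passes only in rows, so rows that do not move let the fingers close. It gives the time, the measured TCP pose, the force and the opening at its end, in the units of the state.
- robot.state(): the state, without advancing time (a new reading comes with each control period).
- robot.snapshot(name): name is "side" or "top" or "wrist"; returns the picture (384x512x3 uint8, red, green, blue); there is no depth.
- robot.get_calibration(name): a dict with "intrinsics" (3x3 intrinsics, pixels), "k1" (the pictures are not rectified: a ray, as slopes to the right and down, at radius r is drawn at 1 + k1 r^2 times it, then the intrinsics apply), "R" (3x3) and "t" (3): a world point X has camera coordinates R X + t. Camera axes: x right, y down, z forward; pixel columns grow to the right and rows downward; lengths in m; the calibration is good to about 2 mm. A picture is of the moment at which its call begins: read the wrist's pose just before it. get_calibration takes no time and is no camera call; for the wrist camera it gives the pose at the moment of the call.
- robot.hand_in(): hands the job in, once; it reports no verdict.
The state is a dict: "t": time; "joints": joint angles; "qd": joint speeds; "effort": joint torques, N m; "position": TCP position; "eef_rot": TCP orientation; "contact_force": force on the tool from outside, world axes, zero at the start; "moment": the same for the moment, N m; "opening": finger opening in m.
Only numpy, scipy, OpenCV 4.12 (cv2) and the standard library are available. Lean on these libraries where they do the work, as an engineer would, in place of code of your own. Each camera call takes 0.05 s, during which the arm holds its last target.

### The job

Set up the joint for welding: push the loose square tube (the one with the orange plug in its end) along the table top until its long side lies flush against the blue fence and its open end butts squarely against the end of the tube that is already clamped there, leaving no gap. Only push it: keep it flat on the table, never lift or tip it. Leave the pipe stub, magnet, hammer and brush where they are, and draw the hand back clear of everything when done.

Things in the scene. Friction and masses are not known exactly. Their poses are not given: they have to be found in the camera images.
- jig: Fixed jig. Origin: the inner corner, on the table top, where the fence face meets the end face of the clamped tube; z up. The blue fence bar, 35 mm high, 30 mm thick, has its face in the plane x = 0 (bar from x = 0 to +30 mm) and runs from y = -230 to +160 mm. The working side is at negative x, towards the robot; the loose tube belongs at negative y.
- stop_end (a point): Centre of the end face to be butted, 25 mm above the table, facing the jig's -y. It is the end of the clamped tube: bare steel, square 50 x 50 mm, 120 mm long, lying along the fence (jig x = -50 to 0, y = 0 to +120 mm). A red strap clamp crosses it at y = +75 to +105 mm, its bolt at x = -70 mm, top 66 mm above the table. Axes as the jig's.
- tube: Loose square steel tube, 50 x 50 mm, 120 mm long overall, 0.4 to 0.7 kg (slides at 2 to 6 N, with brief jerks to 15 N), lying on the table in front of the fence. Origin: centre of its underside; its length runs along its y axis, z up. Open end at y = +60 mm, towards the clamped tube; it starts up to 20 degrees askew to the fence.
- tube_plug (a point): Centre of the flat orange plug that closes the loose tube's other end (its outer face: tube y = -60 mm, 25 mm above its underside), 50 x 50 mm, 8 mm thick, solid enough to push on. Axes as the tube's.
- pipe: Bystander: loose copper-coloured pipe stub standing upright, 48 mm diameter, 55 mm high; origin at the centre of its underside.
- magnet: Bystander: loose yellow welding magnet, 20 x 80 x 50 mm (x, y, z), behind the fence; origin at the centre of its underside.
- hammer: Bystander: loose hammer with wooden handle lying flat, 230 mm long along its x axis, head 94 mm wide along y at its +x end, 22 mm high; origin on the table near the middle of its length.
- brush: Bystander: loose wire brush with wooden back lying bristles down, 250 x 30 x 43 mm along its x, y, z axes; origin at the centre of its underside.
Mind the look-alikes: they are no part of the job. Leave any black, brown or yellow look-alike of the tube alone.

How it is judged:
At the end, for the whole second after the job is handed in: The loose tube rests flat on the table, its long side within 3 mm of the fence face and within 0.03 rad of parallel to it, its open end within 3 mm of the end of the clamped tube; it is at rest, and the pipe, magnet, hammer and brush are within 15 mm of where they started (x of tube in the frame of jig between -0.028 and -0.02 m and y of tube in the frame of jig between -0.063 and -0.055 m and angle between the y axis of tube and the y axis of jig, either way round below 0.03 rad and angle between tube's own z axis and vertical below 0.05 rad and height (world z) of tube below 0.003 m and linear speed of tube below 0.01 m/s and distance of each of pipe, magnet, hammer, brush from where it was at the start of the episode below 0.015 m); the robot touches nothing.
It fails at once if the tube is lifted off the table (8 mm or more) (height (world z) of tube above 0.008 m).
It fails at once if the tube is tipped (more than 0.2 rad) (angle between tube's own z axis and vertical above 0.2 rad).
It fails at once if a bystander is disturbed (pipe, magnet, hammer or brush moved 15 mm) (distance of any of pipe, magnet, hammer, brush from where it was at the start of the episode above 0.015 m).
It also fails if it takes over 48 s, if anything falls off the work surface, if the arm or the gripper's body presses on something with over 40 N, if the wrist force passes 120 N, or if a joint passes its speed limit or range.

## Working session

There is one attempt and no reset: what is moved stays moved. The work goes in short steps, Python scripts to look and compute and a tool call to move; the robot and the scene stay as the last step left them, time stands still between calls to the robot, and variables do not carry over. Pictures are saved under pics/ and viewed, and the job is handed in when it is done.

Besides the shell and the picture viewer there is one more tool, called after "Call:" as name(argument=value, ...), one argument or row to a line, values as JSON. drive_tool: Moves the arm, as the interface text tells. Its arguments: {"type":"object","properties":{"plan":{"type":"array"},"newtons":{"type":"number"}},"required":["plan"]}

```bash
mkdir -p pics; python3 - <<'E'
from station import robot
import cv2
s=robot.state();print(s)
for n in("top","side","wrist"):
    c=robot.get_calibration(n);im=robot.snapshot(n);cv2.imwrite(f"pics/{n}0.png",im[:,:,::-1]);print(n,c)
E
```

```text
{'t': 0.0, 'joints': array([ 9.92778228e-01,  3.26926258e-01, -1.93586333e-01,  1.05201992e+00,
        4.14256276e-06,  1.43663812e+00]), 'qd': array([ 0.00033534, -0.00057133, -0.00033319,  0.0015234 , -0.00076831,
        0.00110611]), 'effort': array([ 2.55733154e-03, -4.43391252e+01,  2.62444550e+01,  1.53337664e-02,
        7.82598613e-05, -9.25037369e-06]), 'position': array([0.23583585, 0.49623389, 0.2385105 ]), 'eef_rot': array([[-9.03100734e-01,  4.29427709e-01, -9.52060307e-04],
       [ 4.29428699e-01,  9.03099598e-01, -1.45187322e-03],
       [ 2.36330691e-04, -1.72002979e-03, -9.99998493e-01]]), 'contact_force': array([-0.62193706,  0.28552271,  0.44611865]), 'moment': array([ 0.02458178, -0.00225937, -0.03874101]), 'opening': 0.08530207994437906}
top {'intrinsics': array([[379.38252507,   0.        , 252.20143515],
       [  0.        , 379.38252507, 191.09696237],
       [  0.        ,   0.        ,   1.        ]]), 'k1': -0.06932986769232746, 'R': array([[ 0.00190318, -0.99997328,  0.0070576 ],
       [-0.99043023, -0.00285888, -0.13798476],
       [ 0.13800125, -0.0
[... 189 characters left out ...]
47314],
       [  0.        ,   0.        ,   1.        ]]), 'k1': -0.1083967902235817, 'R': array([[ 0.98648092, -0.16325497, -0.01425543],
       [-0.12250793, -0.67688487, -0.72582276],
       [ 0.10884488,  0.7177567 , -0.68773404]]), 't': array([-0.634224  ,  0.09888994,  1.25404702])}
wrist {'intrinsics': array([[297.06585885,   0.        , 256.43030606],
       [  0.        , 297.06585885, 191.43768149],
       [  0.        ,   0.        ,   1.        ]]), 'k1': -0.019336950766086974, 'R': array([[ 0.43040522,  0.9026349 , -0.00125962],
       [ 0.86605244, -0.41256746,  0.28238497],
       [ 0.25437085, -0.12263086, -0.95930034]]), 't': array([-0.54918899, -0.03645916,  0.37876888])}
```

View pics/top0.png

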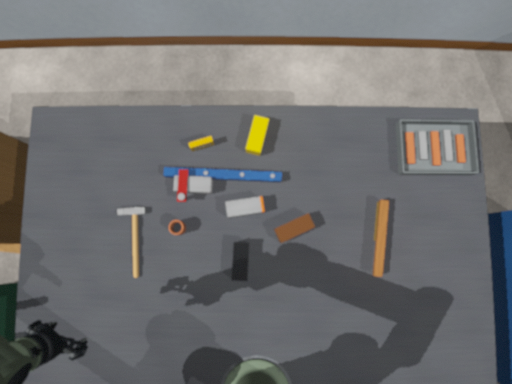

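View pics/side0.png

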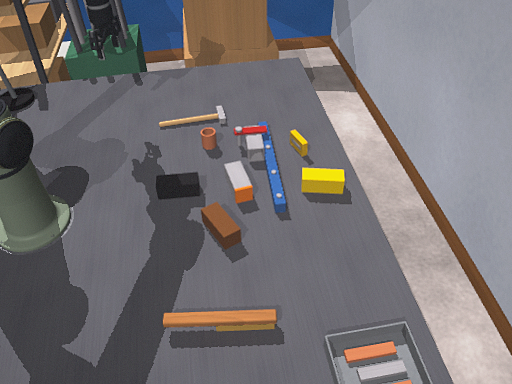

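View pics/wrist0.png

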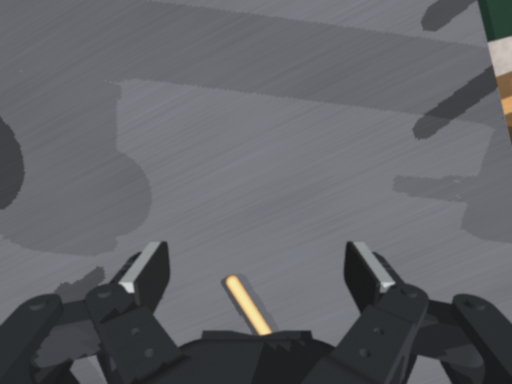

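Candidates for the loose tube in the top view:
- Grey tube with an orange end at (245,206). This is the one described.
- Brown at (295,227), black at (240,261) and yellow at (257,134), all look-alikes.
- Clamped tube, grey, at (193,184).

I'll check my choice in a close crop and measure it.

```bash
cat > h.py <<'E'
import numpy as np,cv2
from station import robot
def ray(c,px):
    K=c["intrinsics"];p=np.atleast_2d(np.asarray(px,float)).reshape(-1,1,2)
    # r drawn = r(1+k1 r^2): OpenCV k1 model
    u=cv2.undistortPoints(p,K,np.array([c["k1"],0,0,0.]))[:,0]
    d=np.c_[u,np.ones(len(u))]@c["R"]; o=-c["R"].T@c["t"]; return o,d
def onplane(c,px,z):
    o,d=ray(c,px); return o+d*((z-o[2])/d[:,2])[:,None]
def proj(c,X):
    X=np.atleast_2d(np.asarray(X,float))
    r,_=cv2.Rodrigues(c["R"]); return cv2.projectPoints(X.reshape(-1,1,3),r,c["t"],c["intrinsics"],np.array([c["k1"],0,0,0.]))[0][:,0]
E
python3 - <<'E'
from h import *
im=cv2.imread("pics/top0.png")
cv2.imwrite("pics/crop0.png",cv2.resize(im[120:290,110:330],None,fx=3.5,fy=3.5,interpolation=cv2.INTER_CUBIC))
im2=cv2.imread("pics/side0.png")
cv2.imwrite("pics/crop1.png",cv2.resize(im2[100:260,140:350],None,fx=3.5,fy=3.5,interpolation=cv2.INTER_CUBIC))
E
```

```text
(no output)
```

View pics/crop0.png

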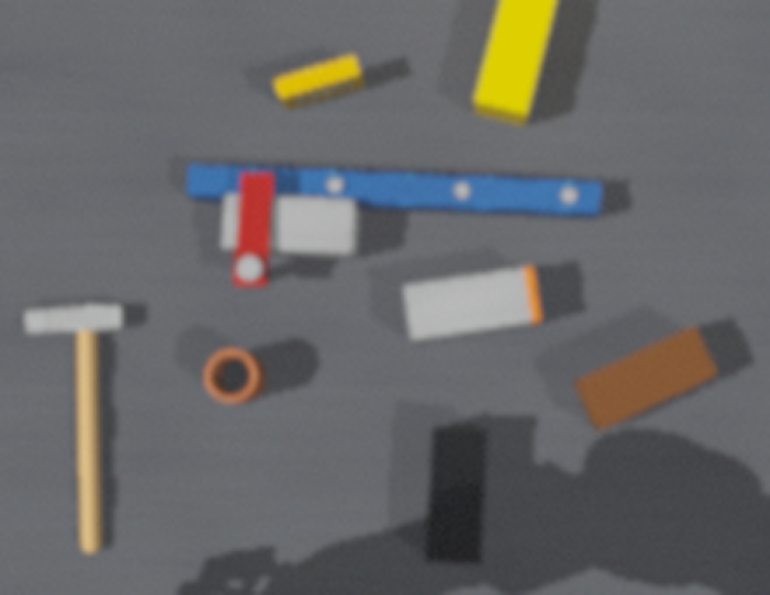

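View pics/crop1.png

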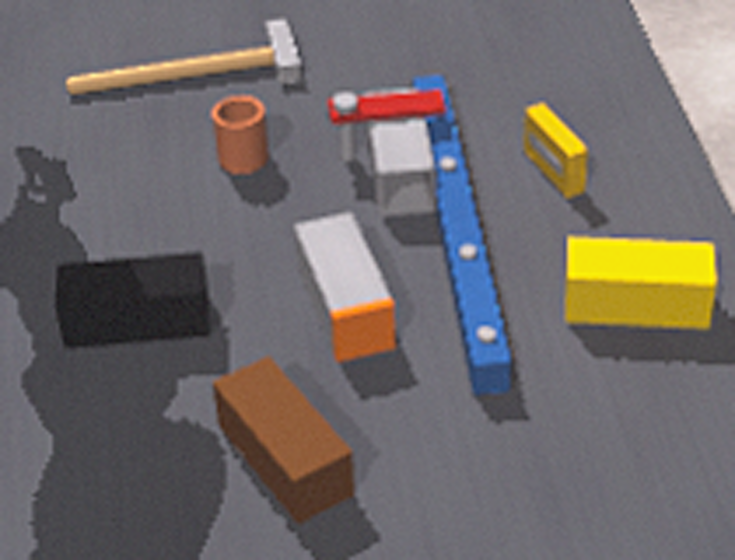

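```bash
cat > m.py <<'E'
from h import *
def measure(im,c,verbose=1):
    """im BGR top"""
    hsv=cv2.cvtColor(im,cv2.COLOR_BGR2HSV);H,S,V=cv2.split(hsv)
    yy,xx=np.mgrid[:384,:512]
    def comps(m,roi):
        x0,y0,x1,y1=roi; r=((xx>=x0)&(xx<x1)&(yy>=y0)&(yy<y1)); m=(m&r).astype(np.uint8)
        n,l,st,ce=cv2.connectedComponentsWithStats(m); return [(l==i) for i in 1+np.argsort(-st[1:,4])],[st[i] for i in 1+np.argsort(-st[1:,4])]
    out={}
    bl,_=comps((H>98)&(H<125)&(S>120)&(V>110),(150,155,300,195))
    out['blue']=bl[0]
    g,_=comps((S<60)&(V>135),(150,165,300,250))
    out['grey']=g
    o,_=comps((H>3)&(H<20)&(S>120)&(V>130),(215,165,330,218))
    out['orange']=o
    return out
def rect(mask):
    ct,_=cv2.findContours(mask.astype(np.uint8),cv2.RETR_EXTERNAL,cv2.CHAIN_APPROX_NONE)
    return cv2.boxPoints(cv2.minAreaRect(max(ct,key=cv2.contourArea)))
E
python3 - <<'E'
from m import *
im=cv2.imread("pics/top0.png");c=robot.get_calibration("top")
print("cam",-c["R"].T@c["t"])
o=measure(im,c)
b=rect(o['blue']);print('blue px',b.round(1).tolist(),onplane(c,b,.035).round(4).tolist())
for g in o['grey'][:5]:
    if g.sum()>15: 
        r=rect(g);print('grey',g.sum(),r.round(1).tolist(),onplane(c,r,.05).round(4)[:,:2].tolist())
for g in o['orange'][:2]:
    r=rect(g);print('or',g.sum(),r.round(1).tolist(),onplane(c,r,.05).round(4)[:,:2].tolist())
t=(o['grey'][0]|o['orange'][0]);
for p in [o['grey'][0]|o['orange'][0]|o['orange'][0], o['grey'][1]|o['orange'][0]]:
    pass
E
```

```text
cam [0.47290419 0.02067019 1.26535547]
blue px [[188.60000610351562, 177.5], [189.0, 167.3000030517578], [281.29998779296875, 171.5], [280.8999938964844, 181.60000610351562]] [[0.6891, 0.222, 0.035], [0.7231, 0.2214, 0.035], [0.7101, -0.0838, 0.035], [0.6762, -0.082, 0.035]]
grey 573 [[224.3000030517578, 200.10000610351562], [260.0, 195.0], [262.3999938964844, 211.8000030517578], [226.6999969482422, 216.89999389648438]] [[0.6127, 0.1023], [0.6296, -0.0128], [0.5752, -0.0205], [0.5585, 0.094]]
grey 353 [[188.0, 176.0], [211.0, 176.0], [211.0, 192.0], [188.0, 192.0]] [[0.6913, 0.2215], [0.6914, 0.1465], [0.6389, 0.1456], [0.6387, 0.2202]]
grey 71 [[173.0, 175.0], [177.0, 175.0], [177.0, 190.0], [173.0, 190.0]] [[0.6945, 0.2707], [0.6945, 0.2576], [0.6451, 0.2561], [0.6451, 0.2691]]
grey 42 [[176.39999389648438, 194.8000030517578], [182.39999389648438, 191.8000030517578], [185.1999969482422, 197.39999389648438], [179.1999969482422, 200.39999389648438]] [[0.6294, 0.2576], [0.6393, 0.2384], [0.6211, 0.2288], [0.6113, 0.248]]
grey 17 [[270.0, 174.0], [274.0, 174.0], [274.0, 177.0], [270.0, 177.0]] [[0.6986, -0.0454], [0.6987, -0.0585], [0.6888, -0.0584], [0.6887, -0.0454]]
or 44 [[259.8999938964844, 196.1999969482422], [262.5, 195.8000030517578], [264.70001220703125, 210.89999389648438], [262.0, 211.3000030517578]] [[0.6258, -0.0124], [0.6271, -0.021], [0.5781, -0.0279], [0.5769, -0.0193]]
or 15 [[302.0, 215.0], [308.0, 215.0], [308.0, 217.0], [302.0, 217.0]] [[0.5651, -0.1478], [0.5652, -0.1672], [0.5587, -0.167], [0.5587, -0.1477]]
```

```bash
cat > e.py <<'E'
from m import *
def edge_v(chan,cols,r0,r1,sign):
    """subpixel row of strongest gradient of given sign, per column"""
    pts=[]
    for u in cols:
        rr0,rr1=(r0(u),r1(u)); p=chan[rr0:rr1,u].astype(float); g=sign*np.diff(p); i=g.argmax()
        w=np.clip(g[max(0,i-1):i+2],0,None); k=np.arange(max(0,i-1),min(len(g),i+2))
        pts.append((u,rr0+(w*k).sum()/w.sum()+.5))
    return np.array(pts)
def fit(P):
    vx,vy,x,y=cv2.fitLine(P[:,:2].astype(np.float32),cv2.DIST_HUBER,0,.01,.01).ravel()
    d=np.array([vx,vy]); d*=np.sign(d[1]); return np.array([x,y]),d
E
python3 - <<'E'
from e import *
im=cv2.imread("pics/top0.png");c=robot.get_calibration("top")
S=im[:,:,0].astype(int)-im[:,:,2]   # blue-red
# fence far edge
P=edge_v(S,[u for u in range(196,280)],lambda u:160,lambda u:int(172+(u-190)*.04)+1,1)
W=onplane(c,P,.035);p,d=fit(W);ang=np.arctan2(d[0],d[1]);print("fence far",p,d,'ang',ang)
jy=d; jx=np.array([d[1],-d[0]]); face=p-.03*jx
G=cv2.cvtColor(im,cv2.COLOR_BGR2GRAY).astype(int)
# tube far edge
P=edge_v(G,range(228,258),lambda u:int(200-(u-224)*.143)-6,lambda u:int(200-(u-224)*.143)+5,1)
W=onplane(c,P,.05);q,e=fit(W);print("tube far",q,e,np.arctan2(e[0],e[1]))
# plug end edge : max R-B falling per row
R=(im[:,:,2].astype(int)-im[:,:,0]).T
P=edge_v(R,range(198,210),lambda r:260,lambda r:272,-1)[:,::-1]
W=onplane(c,P,.05);print("plug edge",W.mean(0),fit(W)[1])
n=np.array([e[1],-e[0]]) 
s=((W[:,:2]-q)@e).mean(); cen=q-.025*n+(s+.06)*e
print("tube centre",cen)
# clamped left end
P=edge_v(G.T,range(177,189),lambda r:166,lambda r:177,1)[:,::-1]
W=onplane(c,P,.05);print("clamp left",W.mean(0)); yl=((W[:,:2]-face)@jy).mean()
P=edge_v(G.T,range(178,190),lambda r:206,lambda r:216,-1)[:,::-1]
W=onplane(c,P,.05);yr=((W[:,:2]-face)@jy).mean();print("left,right",yl,yr,yl-yr)
J=face+(yl-.12)*jy; print("J",J)
print("tube in jig",(cen-J)@jx,(cen-J)@jy,'skew',np.arctan2(e[0],e[1])-ang)
print("target",J-.025*jx-.06*jy)
E
```

```text
fence far [0.716691   0.06102007] [0.04226613 0.9991064 ] ang 0.042278726
tube far [0.6177163  0.05009238] [-0.15250352  0.98830295] -0.15310092
plug edge [ 0.60203224 -0.02435704  0.05      ] [0.9887194  0.14977953]
tube centre [0.59471477 0.03522394]
clamp left [0.66973042 0.26979145 0.05      ]
left,right 0.20659997867144808 0.08265713596151132 0.12394284270993676
J [0.69037805 0.14881065]
tube in jig -0.09077693062741454 -0.11752853030714758 skew -0.19537964
target [0.66286443 0.08992092]
```

Call:
drive_tool(
  plan=[
    [0,0,0,-0.135,1],
    [0,0,0,-0.135,1],
    [0,0,0,-0.135,1],
    [0,0,0,0,1],
  ],
)

```text
t: 0.65
position: [0.2353, 0.4955, 0.2373]
eef_rot: [[-1.0, 0.027, -0.002], [0.027, 1.0, -0.004], [0.002, -0.004, -1.0]]
contact_force: [-0.8, -0.5, -0.5]
opening: 0.0854
```

```bash
cat > g.py <<'E'
from h import *
J=np.array([.6904,.1488]);a=.0423
jy=np.array([np.sin(a),np.cos(a)]);jx=np.array([np.cos(a),-np.sin(a)])
def where():
    s=robot.state();p=s['position'];R=s['eef_rot']
    d=p[:2]-J;print('t %.2f jig x %.1f y %.1f z %.1f mm'%(s['t'],d@jx*1e3,d@jy*1e3,p[2]*1e3),'yaw err(turn needed) %.4f'%(-(a*-1-np.arctan2(-R[0,1],R[1,1]))*-1),'tilt',R[:2,2].round(4),'F',s['contact_force'].round(1),'jigF',(s['contact_force'][:2]@np.c_[jx,jy]).round(1),'op %.3f'%s['opening'],'j',s['joints'].round(2))
    return s
def go(x,y,z):
    s=where();T=np.r_[J+x*jx+y*jy,z]
    print('tool delta mm',((T-s['position'])@s['eef_rot']*1e3).round(1))
E
python3 -c "
from g import *
go(-.16,-.1175,.15)"
```

```text
t 0.65 jig x -469.3 y 327.1 z 237.3 mm yaw err(turn needed) -0.0149 tilt [-0.0024 -0.0037] F [-0.8 -0.5 -0.5] jigF [-0.8 -0.6] op 0.085 j [ 0.99  0.33 -0.2   1.05  0.    1.02]
tool delta mm [-302.8 -448.9   88.3]
```

Call:
drive_tool(
  plan=[
    [-30,-45,8,0.015,1],
    [-30,-45,8,0,1],
    [-30,-45,8,0,1],
    [-30,-45,8,0,1],
    [-30,-45,8,0,1],
    [-30,-45,8,0,1],
    [-30,-45,8,0,1],
    [-30,-45,8,0,1],
    [-30,-45,8,0,1],
    [-30,-45,8,0,1],
    [0,0,0,0,1],
  ],
)

```text
t: 2.02
position: [0.5221, 0.0177, 0.1557]
eef_rot: [[-0.998, 0.068, 0.003], [0.068, 0.998, -0.001], [-0.003, -0.0, -1.0]]
contact_force: [-0.6, 0.1, 0.3]
opening: 0.0854
```

```bash
python3 -c "
from g import *
go(-.16,-.1175,.08)"
```

```text
t 2.02 jig x -162.6 y -138.1 z 155.7 mm yaw err(turn needed) 0.0253 tilt [ 0.0032 -0.0006] F [-0.6  0.1  0.3] jigF [-0.6  0.1] op 0.085 j [-0.11  0.35 -0.39  0.83 -0.   -0.04]
tool delta mm [-1.9 20.7 75.7]
```

Call:
drive_tool(
  plan=[
    [0,20,30,-0.025,1],
    [0,0,30,0,1],
    [0,0,20,0,1],
    [0,0,0,0,1],
  ],
)

```text
t: 2.52
position: [0.5223, 0.0402, 0.0741]
eef_rot: [[-0.999, 0.048, 0.002], [0.048, 0.999, 0.001], [-0.002, 0.001, -1.0]]
contact_force: [0.4, 1.1, 1.2]
opening: 0.0855
```

```bash
python3 -c "
from g import *
go(-.16,-.1175,.015)
cv2.imwrite('pics/s1.png',robot.snapshot('side')[:,:,::-1][80:300,100:380].repeat(2,0).repeat(2,1))"
```

```text
t 2.52 jig x -163.3 y -115.6 z 74.1 mm yaw err(turn needed) 0.0061 tilt [0.0023 0.0009] F [0.4 1.1 1.2] jigF [0.4 1.2] op 0.086 j [-0.06  0.45 -0.48  0.64  0.   -0.02]
tool delta mm [-3.2 -1.9 59.1]
```

View pics/s1.png

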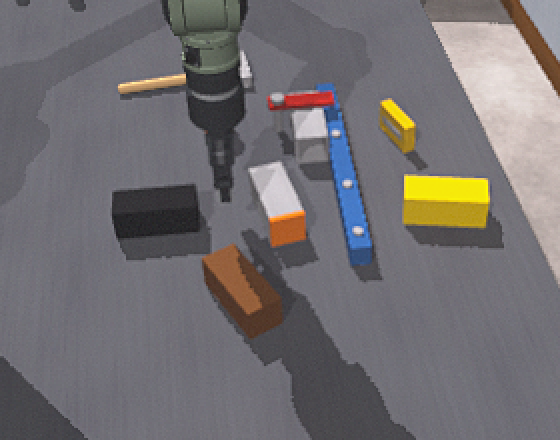

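The picture shows the hand (fingertips around (222,195)) between the black look-alike and the grey tube, with room to descend.

Call:
drive_tool(
  plan=[
    [0,0,30,-0.006,1],
    [0,0,20,0,1],
    [0,0,9,0,1],
    [0,0,0,0,1],
  ],
)

```text
t: 3.08
position: [0.5269, 0.0416, 0.0196]
eef_rot: [[-0.999, 0.043, 0.012], [0.043, 0.999, 0.001], [-0.012, 0.001, -1.0]]
contact_force: [-0.2, -0.1, 1.1]
opening: 0.0856
```

```bash
python3 -c "
from g import *
go(-.065,-.1175,.015)"
```

```text
t 3.08 jig x -158.9 y -114.1 z 19.6 mm yaw err(turn needed) 0.0002 tilt [0.0116 0.0008] F [-0.2 -0.1  1.1] jigF [-0.2 -0.1] op 0.086 j [-0.06  0.53 -0.52  0.5   0.   -0.02]
tool delta mm [-93.8  -3.4   5.7]
```

Call:
drive_tool(
  plan=[
    [-8,-2,3,0,1],
    [-8,-2,2,0,1],
    [-6,0,0,0,1],
    [-6,0,0,0,1],
    [-6,0,0,0,1],
    [-6,0,0,0,1],
    [-6,0,0,0,1],
    [0,0,0,0,1],
  ],
)

```text
t: 4.08
position: [0.5749, 0.0355, 0.0167]
eef_rot: [[-0.999, 0.043, 0.01], [0.043, 0.999, 0.001], [-0.01, 0.002, -1.0]]
contact_force: [-1.0, 0.7, -0.1]
opening: 0.0857
```

```bash
python3 -c "
from g import *
go(-.065,-.1175,.015)
im=robot.snapshot('top')[:,:,::-1]
cv2.imwrite('pics/t1.png',cv2.resize(im[130:280,120:320],None,fx=3.5,fy=3.5,interpolation=cv2.INTER_CUBIC))"
```

```text
t 4.08 jig x -110.6 y -118.1 z 16.7 mm yaw err(turn needed) 0.0003 tilt [0.0097 0.0011] F [-1.   0.7 -0.1] jigF [-1.   0.6] op 0.086 j [-0.07  0.6  -0.39  0.57  0.   -0.02]
tool delta mm [-45.6   0.6   2.1]
```

View pics/t1.png

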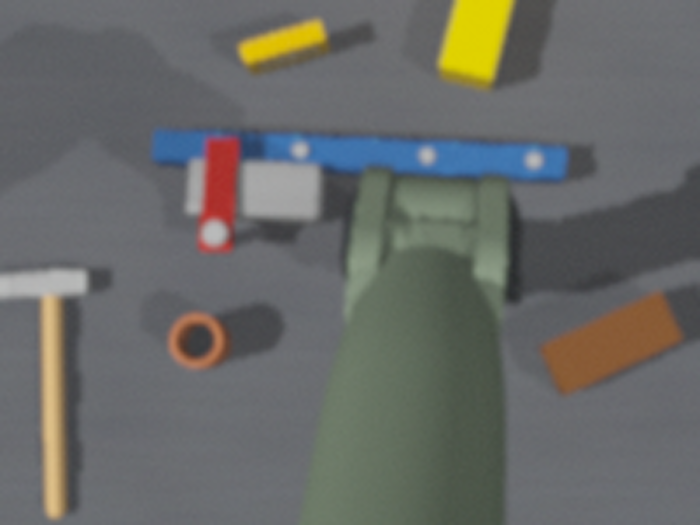

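The top view is blocked by the arm, which covers the tube around (430,220), so I'll use the side view from here.

Call:
drive_tool(
  plan=[
    [-5,0,1,0,1],
    [-5,0,0,0,1],
    [-5,0,0,0,1],
    [-5,0,0,0,1],
    [-5,0,0,0,1],
    [0,0,0,0,1],
  ],
)

```text
t: 4.88
position: [0.5963, 0.0344, 0.0155]
eef_rot: [[-0.999, 0.043, 0.001], [0.043, 0.999, 0.001], [-0.001, 0.001, -1.0]]
contact_force: [-0.9, -0.5, 0.5]
opening: 0.0855
```

```bash
python3 -c "
from g import *
go(-.065,-.1175,.015)
im=robot.snapshot('side')[:,:,::-1]
cv2.imwrite('pics/s2.png',cv2.resize(im[100:260,150:350],None,fx=3.5,fy=3.5,interpolation=cv2.INTER_CUBIC))"
```

```text
t 4.88 jig x -89.1 y -118.3 z 15.5 mm yaw err(turn needed) 0.0007 tilt [0.0012 0.0006] F [-0.9 -0.5  0.5] jigF [-0.9 -0.5] op 0.086 j [-0.07  0.64 -0.32  0.61  0.   -0.02]
tool delta mm [-24.1   0.8   0.5]
```

View pics/s2.png

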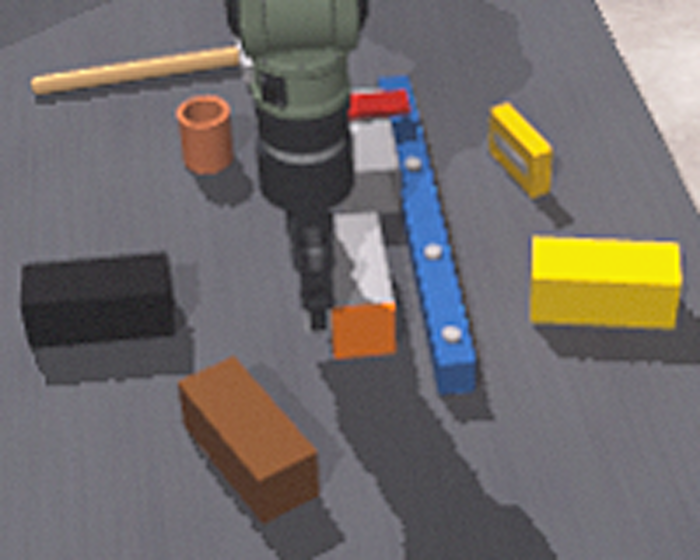

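The tube is now square to the fence with the plug at (363,330), and the push is going as planned.

Call:
drive_tool(
  plan=[
    [-5,0,0,0,1],
    [-5,0,0,0,1],
    [-5,0,0,0,1],
    [-4,0,0,0,1],
    [0,0,0,0,1],
  ],
)

```text
t: 5.55
position: [0.6141, 0.0336, 0.0153]
eef_rot: [[-0.999, 0.043, -0.003], [0.043, 0.999, 0.001], [0.003, 0.0, -1.0]]
contact_force: [-1.7, -0.2, -0.9]
opening: 0.0855
```

Call:
drive_tool(
  plan=[
    [-3,0,0,0,1],
    [-3,0,0,0,1],
    [-2,0,0,0,1],
  ],
)

```text
t: 5.92
position: [0.6213, 0.0333, 0.0152]
eef_rot: [[-0.999, 0.043, -0.005], [0.043, 0.999, 0.0], [0.005, 0.0, -1.0]]
contact_force: [-4.3, 0.2, 4.3]
opening: 0.0856
```

```bash
python3 -c "
from g import *
go(-.061,-.1175,.015)"
```

```text
t 5.92 jig x -64.2 y -118.3 z 15.2 mm yaw err(turn needed) 0.0008 tilt [-0.0051  0.0005] F [-4.3  0.2  4.3] jigF [-4.3  0.1] op 0.086 j [-0.07  0.68 -0.24  0.66  0.   -0.02]
tool delta mm [-3.2  0.8  0.2]
```

Call:
drive_tool(
  plan=[
    [-2,0,0,0,1],
    [-2,0,0,0,1],
    [0,0,0,0,1],
  ],
)

```text
t: 6.3
position: [0.6234, 0.0332, 0.0151]
eef_rot: [[-0.999, 0.043, -0.009], [0.043, 0.999, 0.0], [0.009, 0.0, -1.0]]
contact_force: [-2.8, 0.3, 1.2]
opening: 0.0852
```

Call:
drive_tool(
  plan=[
    [-2,0,0,0,1],
    [-2,0,0,0,1],
  ],
)

```text
t: 6.55
position: [0.6233, 0.0332, 0.0147]
eef_rot: [[-0.999, 0.042, -0.017], [0.042, 0.999, 0.001], [0.017, -0.0, -1.0]]
contact_force: [-10.3, 0.8, 8.0]
opening: 0.0852
```

```bash
python3 -c "
from g import *
go(-.061,-.1175,.015)
im=robot.snapshot('side')[:,:,::-1]
cv2.imwrite('pics/s3.png',cv2.resize(im[100:260,150:350],None,fx=3.5,fy=3.5,interpolation=cv2.INTER_CUBIC))"
```

```text
t 6.55 jig x -62.2 y -118.3 z 14.7 mm yaw err(turn needed) 0.0002 tilt [-0.017   0.0005] F [-10.3   0.8   8. ] jigF [-10.3   0.4] op 0.085 j [-0.06  0.69 -0.22  0.68 -0.   -0.02]
tool delta mm [-1.2  0.8 -0.3]
```

View pics/s3.png

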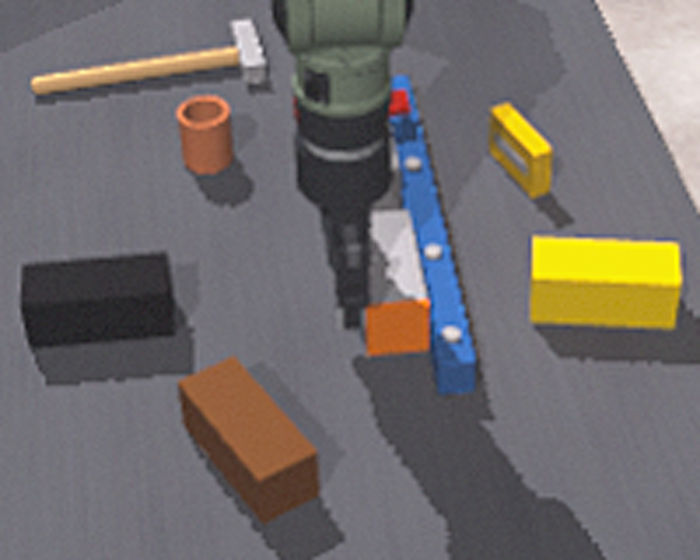

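Flush contact with the fence: the force rose to 10 N. Next I'll retract, rise, close the fingers and go behind the plug.

Call:
drive_tool(
  plan=[
    [15,0,0,0,1],
    [25,0,0,0,1],
    [0,0,-40,0,0],
    [0,0,-45,0,0],
    [0,-50,-10,0,0],
    [0,-50,0,0,0],
    [-20,-30,0,0,0],
    [0,0,0,0,0],
  ],
)

```text
t: 7.6
position: [0.613, -0.1014, 0.1168]
eef_rot: [[-0.999, 0.04, 0.012], [0.04, 0.999, -0.004], [-0.012, -0.004, -1.0]]
contact_force: [-1.1, 0.1, -0.3]
opening: -0.0001
```

```bash
python3 -c "
from g import *
go(-.025,-.235,.018)
for n in('side','top'):
  im=robot.snapshot(n)[:,:,::-1];cv2.imwrite('pics/%s4f.png'%n,im)
  x,y=(150,100) if n=='side' else (120,130)
  cv2.imwrite('pics/%s4.png'%n,cv2.resize(im[y:y+160,x:x+200],None,fx=3.5,fy=3.5,interpolation=cv2.INTER_CUBIC))"
```

```text
t 7.60 jig x -66.8 y -253.3 z 116.8 mm yaw err(turn needed) -0.0020 tilt [ 0.0116 -0.0042] F [-1.1  0.1 -0.3] jigF [-1.1  0.1] op -0.000 j [-0.28  0.55 -0.18  0.83 -0.   -0.24]
tool delta mm [-40.6  18.6  99.2]
```

View pics/side4.png

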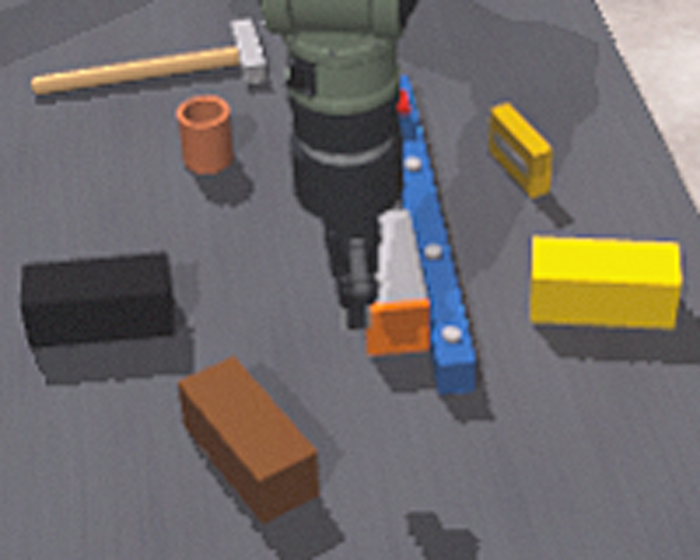

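View pics/top4.png

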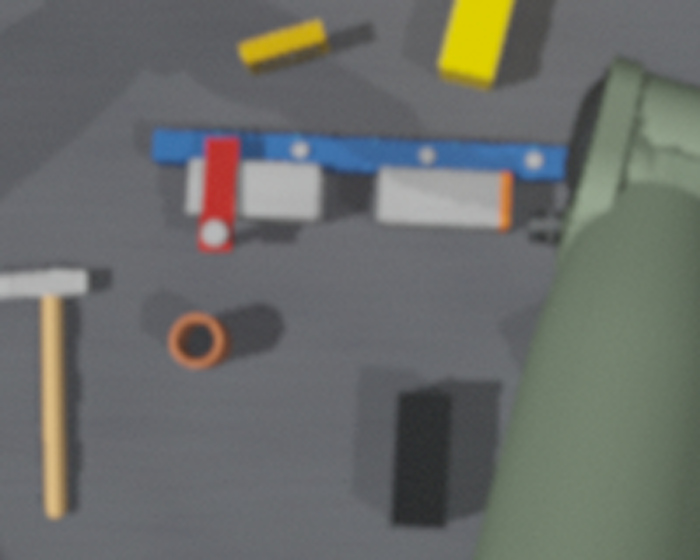

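The tube lies flush along the fence in the top view, spanning (377..511, 195). There is still a gap to the clamped end at (321,190). Next I'll measure the plug edge.

```bash
python3 - <<'E'
from g import *; from e import edge_v,fit
im=cv2.imread('pics/top4f.png');c=robot.get_calibration('top')
R=(im[:,:,2].astype(int)-im[:,:,0]).T
P=edge_v(R,range(181,194),lambda r:262,lambda r:271,-1)[:,::-1]
W=onplane(c,P,.05)[:,:2]-J;print("plug jig y",(W@jy).mean(),"dir",fit(W)[1])
G=cv2.cvtColor(im,cv2.COLOR_BGR2GRAY).astype(int).T
P1=edge_v(G,range(180,190),lambda r:206,lambda r:216,-1)[:,::-1]
P2=edge_v(G,range(181,192),lambda r:222,lambda r:232,1)[:,::-1]
print('gap edges jig y',[( (onplane(c,p,.05)[:,:2]-J)@jy).mean() for p in(P1,P2)])
E
```

```text
plug jig y -0.1810525935758143 dir [-0.99924874  0.03875532]
gap edges jig y [np.float64(-0.004428580463690667), np.float64(-0.05731769720037103)]
```

Call:
drive_tool(
  plan=[
    [-20,5,0,0.002,0],
    [-20,5,15,0,0],
    [0,0,40,0,0],
    [0,0,30,0,0],
    [0,0,10,0,0],
    [0,0,0,0,0],
  ],
)

```text
t: 8.45
position: [0.6542, -0.0831, 0.0198]
eef_rot: [[-0.999, 0.031, 0.011], [0.031, 1.0, -0.002], [-0.011, -0.001, -1.0]]
contact_force: [0.3, -0.3, 0.9]
opening: 0.0002
```

```bash
python3 -c "
from g import *
go(-.025,-.2,.018)
im=robot.snapshot('side')[:,:,::-1]
cv2.imwrite('pics/s5.png',cv2.resize(im[100:260,150:350],None,fx=3.5,fy=3.5,interpolation=cv2.INTER_CUBIC))"
```

```text
t 8.45 jig x -26.4 y -233.3 z 19.8 mm yaw err(turn needed) -0.0112 tilt [ 0.0114 -0.0016] F [ 0.3 -0.3  0.9] jigF [ 0.4 -0.3] op 0.000 j [-0.24  0.72 -0.14  0.7   0.   -0.21]
tool delta mm [-1.7 33.3  1.8]
```

View pics/s5.png

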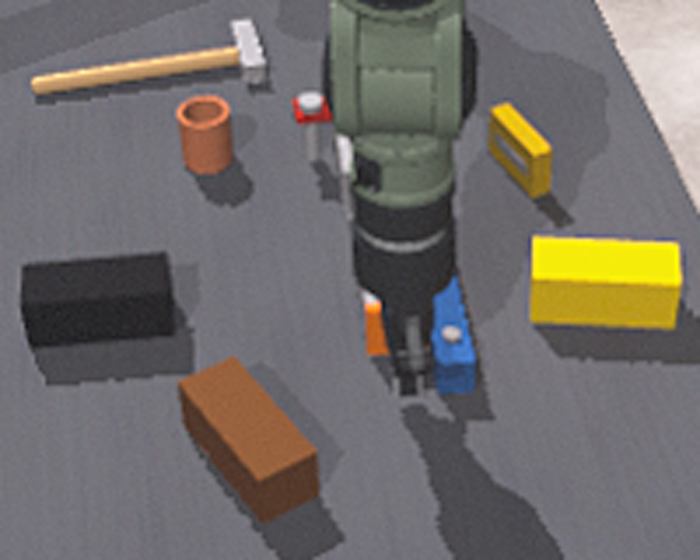

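The fingers are down behind the plug with clearance to the fence, so I'll push along +y.

Call:
drive_tool(
  plan=[
    [0,8,1,0.011,0],
    [0,8,0,0,0],
    [0,8,0,0,0],
    [0,6,0,0,0],
    [0,6,0,0,0],
    [0,6,0,0,0],
    [0,6,0,0,0],
    [0,0,0,0,0],
  ],
)

```text
t: 9.5
position: [0.6592, -0.0332, 0.0235]
eef_rot: [[-0.999, 0.043, 0.018], [0.043, 0.999, -0.005], [-0.018, -0.005, -1.0]]
contact_force: [-0.0, -0.9, -0.7]
opening: 0.0
```

```bash
python3 -c "
from g import *
go(-.025,-.135,.018)"
```

```text
t 9.50 jig x -23.5 y -183.2 z 23.5 mm yaw err(turn needed) 0.0010 tilt [ 0.0182 -0.0054] F [-0.  -0.9 -0.7] jigF [ 0.  -0.9] op 0.000 j [-0.16  0.71 -0.15  0.69 -0.   -0.12]
tool delta mm [ 1.7 48.2  5.2]
```

Call:
drive_tool(
  plan=[
    [0,5,2,0,0],
    [0,5,1,0,0],
    [0,5,1,0,0],
    [0,5,0,0,0],
    [0,5,0,0,0],
    [0,5,0,0,0],
    [0,0,0,0,0],
  ],
)

```text
t: 10.38
position: [0.661, -0.0101, 0.0212]
eef_rot: [[-0.999, 0.05, 0.019], [0.05, 0.999, -0.02], [-0.02, -0.019, -1.0]]
contact_force: [-1.2, -1.2, 0.7]
opening: -0.0001
```

```bash
python3 -c "
from g import *
go(-.025,-.135,.018)
for n in('side','top'):
  im=robot.snapshot(n)[:,:,::-1];cv2.imwrite('pics/%s6f.png'%n,im)
  x,y=(150,100) if n=='side' else (120,130)
  cv2.imwrite('pics/%s6.png'%n,cv2.resize(im[y:y+160,x:x+200],None,fx=3.5,fy=3.5,interpolation=cv2.INTER_CUBIC))"
```

```text
t 10.38 jig x -22.6 y -160.0 z 21.2 mm yaw err(turn needed) 0.0076 tilt [ 0.0186 -0.0196] F [-1.2 -1.2  0.7] jigF [-1.1 -1.2] op -0.000 j [-0.12  0.71 -0.15  0.69 -0.02 -0.07]
tool delta mm [ 2.6 25.   2.7]
```

View pics/side6.png

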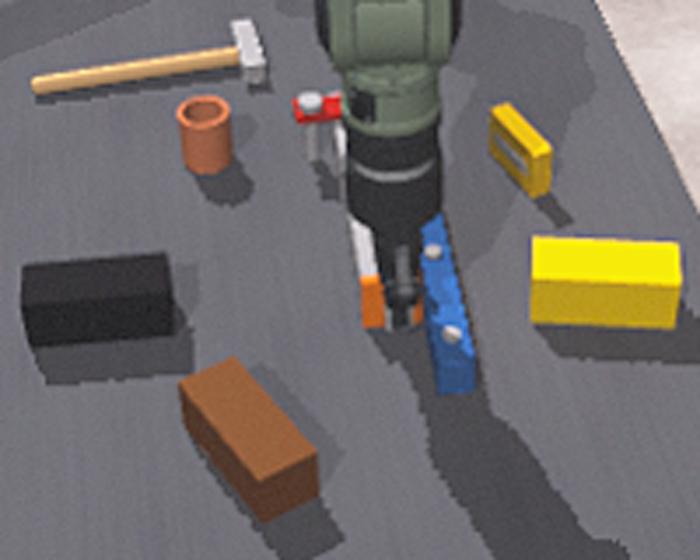

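View pics/top6.png

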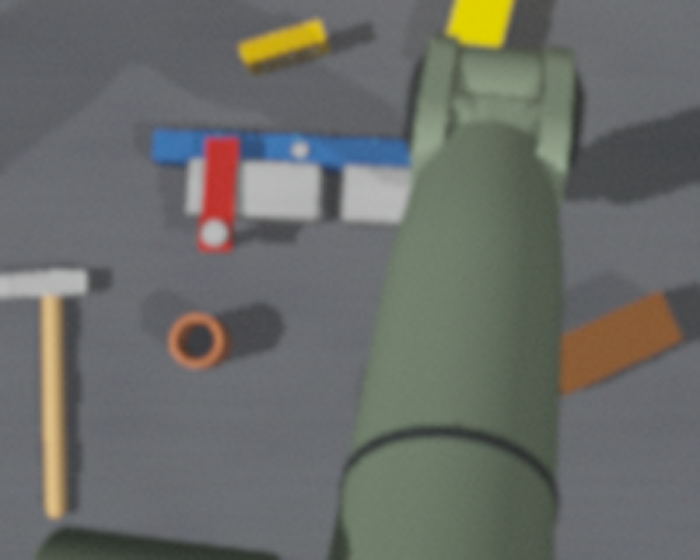

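The gap is about 20 mm (top view, columns 320 to 343). Tube still flush.

Call:
drive_tool(
  plan=[
    [0,4,1,-0.007,0],
    [0,4,1,0,0],
    [0,4,0,0,0],
    [0,4,0,0,0],
    [0,3,0,0,0],
    [0,0,0,0,0],
  ],
)

```text
t: 11.22
position: [0.6618, 0.0025, 0.021]
eef_rot: [[-0.999, 0.047, 0.018], [0.046, 0.998, -0.033], [-0.019, -0.033, -0.999]]
contact_force: [-2.4, -4.1, 2.5]
opening: -0.0006
```

Call:
drive_tool(
  plan=[
    [0,3,0,0,0],
    [0,3,0,0,0],
  ],
)

```text
t: 11.48
position: [0.662, 0.0074, 0.021]
eef_rot: [[-0.999, 0.048, 0.018], [0.047, 0.998, -0.036], [-0.019, -0.035, -0.999]]
contact_force: [-0.9, -6.4, 3.6]
opening: 0.0001
```

```bash
python3 -c "
from g import *
go(-.025,-.135,.018)
for n in('top',):
  im=robot.snapshot(n)[:,:,::-1];cv2.imwrite('pics/%s7f.png'%n,im)
  x,y=(150,150)
  cv2.imwrite('pics/%s7.png'%n,cv2.resize(im[y:y+60,x:x+100],None,fx=7,fy=7,interpolation=cv2.INTER_CUBIC))"
```

```text
t 11.47 jig x -22.4 y -142.5 z 21.0 mm yaw err(turn needed) 0.0056 tilt [ 0.0175 -0.0361] F [-0.9 -6.4  3.6] jigF [-0.6 -6.4] op 0.000 j [-0.08  0.72 -0.14  0.69 -0.03 -0.04]
tool delta mm [2.7 7.6 2.6]
```

View pics/top7.png

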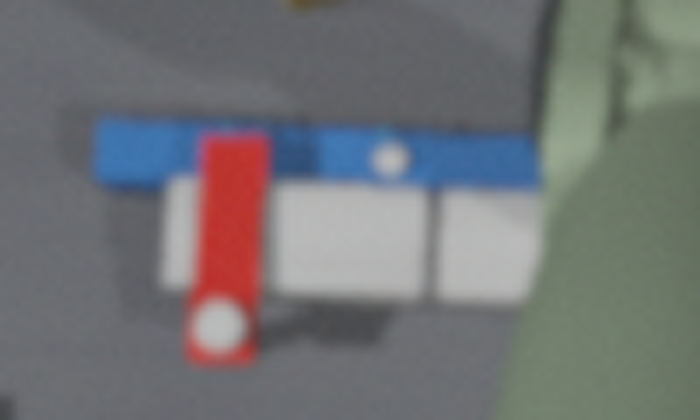

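The gap is down to a thin dark line, about 4 mm.

Call:
drive_tool(
  plan=[
    [0,3,0,0,0],
    [0,3,0,0,0],
    [0,2,0,0,0],
  ],
)

```text
t: 11.9
position: [0.6622, 0.0139, 0.021]
eef_rot: [[-0.999, 0.049, 0.017], [0.048, 0.998, -0.04], [-0.019, -0.039, -0.999]]
contact_force: [-2.0, -8.4, 3.4]
opening: -0.0
```

Call:
drive_tool(
  plan=[
    [0,3,0,0,0],
    [0,3,0,0,0],
  ],
)

```text
t: 12.15
position: [0.6621, 0.0137, 0.0212]
eef_rot: [[-0.998, 0.053, 0.016], [0.052, 0.997, -0.054], [-0.018, -0.053, -0.998]]
contact_force: [-2.4, -13.1, 4.0]
opening: -0.0
```

Call:
drive_tool(
  plan=[
    [0,3,0,0,0],
    [0,3,0,0,0],
  ],
)

```text
t: 12.4
position: [0.6621, 0.0133, 0.0214]
eef_rot: [[-0.998, 0.057, 0.014], [0.056, 0.996, -0.066], [-0.018, -0.065, -0.998]]
contact_force: [-3.4, -12.0, 4.1]
opening: -0.0001
```

```bash
python3 -c "
from g import *
go(-.025,-.135,.018)
for n in('top',):
  im=robot.snapshot(n)[:,:,::-1];cv2.imwrite('pics/%s8f.png'%n,im)
  x,y=(150,150)
  cv2.imwrite('pics/%s8.png'%n,cv2.resize(im[y:y+60,x:x+100],None,fx=7,fy=7,interpolation=cv2.INTER_CUBIC))"
```

```text
t 12.40 jig x -22.6 y -136.6 z 21.4 mm yaw err(turn needed) 0.0149 tilt [ 0.0142 -0.0664] F [ -3.4 -12.    4.1] jigF [ -2.9 -12.2] op -0.000 j [-0.06  0.72 -0.14  0.7  -0.07 -0.01]
tool delta mm [2.5 1.7 3.3]
```

View pics/top8.png

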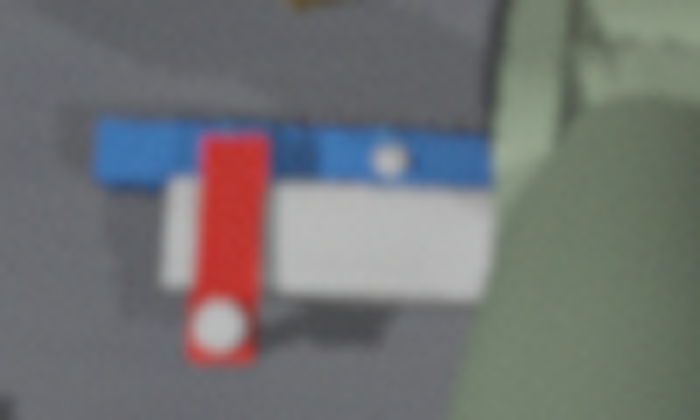

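The tubes butt with no gap left: the force stays at about 12 N and the tool has stopped moving. Next I'll back off and check.

Call:
drive_tool(
  plan=[
    [0,-10,0,0,0],
    [0,-25,0,0,0],
    [0,-10,-30,0,0],
    [0,0,-50,0,0],
    [0,-60,-50,0,0],
    [20,-60,0,0,0],
    [40,-50,0,0,0],
    [40,-40,0,0,0],
    [0,0,0,0,0],
  ],
)

```text
t: 13.58
position: [0.5482, -0.2155, 0.1543]
eef_rot: [[-0.999, 0.047, 0.021], [0.046, 0.998, -0.048], [-0.023, -0.047, -0.999]]
contact_force: [-0.2, 1.2, 0.2]
opening: -0.0002
```

```bash
python3 - <<'E'
from g import *; from e import edge_v,fit
where()
for n in('side','top'):
  im=robot.snapshot(n)[:,:,::-1].copy();cv2.imwrite('pics/%s9f.png'%n,im)
  x,y=(150,100) if n=='side' else (120,130)
  cv2.imwrite('pics/%s9.png'%n,cv2.resize(im[y:y+160,x:x+200],None,fx=3.5,fy=3.5,interpolation=cv2.INTER_CUBIC))
c=robot.get_calibration('top')
R=(im[:,:,2].astype(int)-im[:,:,0]).T
P=edge_v(R,range(180,192),lambda r:240,lambda r:256,-1)[:,::-1]
W=onplane(c,P,.05)[:,:2]-J;print("plug jig y",(W@jy).mean(),"dir",fit(W)[1])
G=cv2.cvtColor(im,cv2.COLOR_BGR2GRAY).astype(int)
P=edge_v(G,range(213,244),lambda u:188,lambda u:198,-1)
W=onplane(c,P,.05)[:,:2]-J;q,e=fit(W);print('near side jig x',(W@jx).mean(),'angle rel fence',np.arctan2(e[0],e[1])-a)
P=edge_v(G,range(190,210),lambda u:186,lambda u:196,-1)
W=onplane(c,P,.05)[:,:2]-J;print('clamped near side jig x',(W@jx).mean())
E
```

```text
t 13.57 jig x -126.7 y -369.9 z 154.3 mm yaw err(turn needed) 0.0051 tilt [ 0.0205 -0.0478] F [-0.2  1.2  0.2] jigF [-0.2  1.1] op -0.000 j [-0.48  0.44 -0.26  0.84 -0.03 -0.44]
plug jig y -0.12388173251978514 dir [-0.99840075  0.05653273]
near side jig x -0.05199244223479211 angle rel fence 0.0024470724
clamped near side jig x -0.052334826757138575
```

View pics/side9.png

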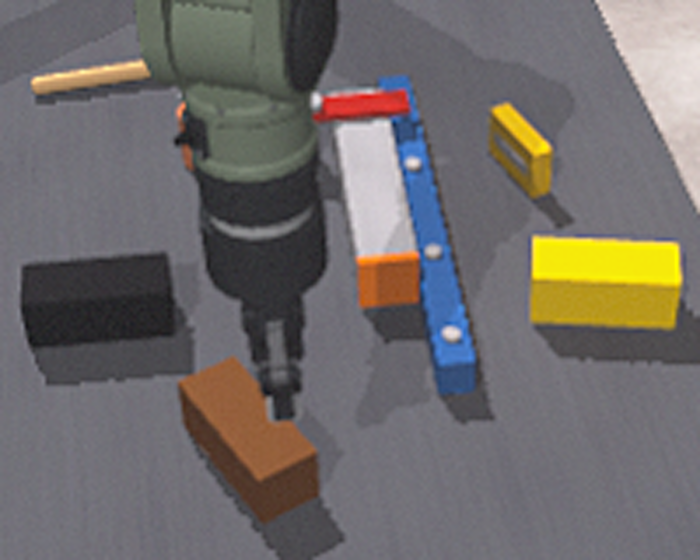

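View pics/top9.png

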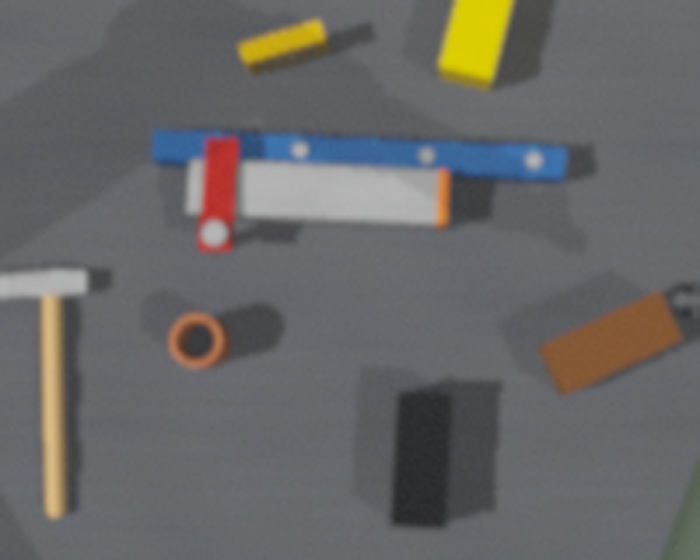

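```bash
python3 -c "
from g import *
where();robot.hand_in()"
```

```text
t 13.68 jig x -124.3 y -368.2 z 154.5 mm yaw err(turn needed) 0.0014 tilt [ 0.0221 -0.0482] F [ 0.5 -0.7  0.3] jigF [ 0.5 -0.7] op 0.000 j [-0.48  0.44 -0.25  0.84 -0.03 -0.44]
the job is handed in; nothing more can be done
```

The joint is set up and handed in at 13.7 s. I squared the loose tube and pushed it flat against the fence with the open fingers. Then I slid it along the fence with the closed fingers on its plug until it butted the clamped tube, where the force held at about 12 N and it stopped moving.

**Last checks:**
- **Fence:** the tube's angle to the fence measures 0.002 rad, and its near side lines up with the clamped tube's to 0.4 mm.
- **Butt joint:** no gap shows in the top view.
- **Other objects:** the pipe, hammer, magnet and look-alikes look unmoved in the pictures. The brush was never approached and was not in the last views I looked at.
- **Hand:** clear of everything, at 154 mm above the table.

**One disagreement:** the plug's outer face measured at jig y = -124 mm instead of -120 mm. The same measurement reads each 120 mm tube about 4 mm too long, so I took this as image bias, not a gap.

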